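Fit a bayonet lamp in the spring test holder and hold it locked

ROBOT

A 7-joint arm with a two-finger parallel gripper is mounted at the origin on the work surface; the furniture and walls round the work are solid. World frame = base frame: x ahead of the robot, y to its left, z up, the work surface at z = 0. Lengths are in mm, angles in degrees, forces in N, time in s.
With the tool pointing down it reaches from about 400 to 900 mm from the base axis. Payload 5.6 kg.
Tool frame: the origin (TCP) lies between the finger pads; the fingertips stand 25 mm ahead of it and the grasp point (between the pads) lies 6 mm ahead of it (tcp_to_tips is the distance from the TCP to the fingertips, in mm); z points along the fingers, y is the direction in which the jaws open and shut (so a half turn about z gives the same grasp; the last joint's range is limited). The gripper opens to 92 mm and grips with 3 to 60 N. Pads are 20 mm wide; open, the fingers measure 128 mm over their backs; the gripper's body (75 mm by 189 mm) begins 69 mm behind the grasp point.
Start: joints at [74.37, 26.786, -0.665, 91.828, 0.344, 61.387, -3.226], TCP at [148.016, -632.929, 239.592] pointing down, gripper open.
Joint ranges: [-144.91, 144.91], [-17.63, 115.5], [-89.93, 88.59], [15.96, 139.68], [-74.01, 254.01], [8.47, 105.57], [-167.45, 167.45]. Speed limits (degrees/s): [147.25, 147.25, 180, 180, 180, 180, 180].

INTERFACE

Orientations are given as [roll, pitch, yaw] about the fixed x, y, z axes, in that order (R = Rz(yaw) Ry(pitch) Rx(roll)).
In Python, from workcell import * gives the robot as it stands. Calls block until the motion is done:
- move_pose(position, orientation): joint-space move of the TCP to a pose.
- line_to(position, rot=None, v=150): straight line of the TCP; rot=None keeps the orientation; v is the mean speed in mm/s.
- move_joints(angles): joint-space move.
- set_gripper(opening): opening from 0.0 (shut) to 1.0 (fully open); the grip force is fixed at half the most; returns when the fingers have stopped.
- wait(seconds).
- inverse_kinematics(position, orientation): joint angles nearest the present ones, or None.
- read_state(): the state.
- capture(name): name is "side" or "top" or "wrist"; returns (picture, depth): 400x640x3 uint8, red, green, blue; 400x640 float32, mm along the optical axis (not along the pixel's ray), 0 where there is no reading.
- camera_model(name): a dict with "intrinsics" (3x3 intrinsics, pixels), "xyz" and "orientation" of the camera in the world. Camera axes: x right, y down, z forward; pixel columns grow to the right and rows downward; lengths in mm; the calibration is good to about 2 mm. A picture is of the moment at which its call begins: read the wrist's pose just before it. camera_model takes no time and is no camera call; for the wrist camera it gives the pose at the moment of the call.
A pose or a line that the arm cannot do raises IKError and nothing moves.
- close_job(): hands the job in, once; it reports no verdict.
The state is a dict: "time": time; "joint_pos": joint angles; "qvel": joint speeds; "joint_efforts": joint torques, N m; "tcp_pos": TCP position; "eef_rot": TCP orientation; "force": force on the tool from outside, world axes, zero at the start; "moment": the same for the moment, N m; "opening": opening from 0.0 (shut) to 1.0 (fully open).
Only numpy, scipy, OpenCV 4.12 (cv2) and the standard library are available. Lean on these libraries where they do the work, as an engineer would, in place of code of your own. Each camera call takes 0.05 s, during which the arm holds its last target.

TASK

Get the test holder ready and fit the long tube lamp: first press the white cap of the contact-cleaner can on the fixture fully down and let it spring back up. Then take the long tube lamp (leave the round globe lamp in the rack), push its cap with the lugs through the notches of the white lamp holder, and twist the lamp clockwise, seen from above, about a quarter turn against the spring until it stops. The holder springs the lamp back if it is let go, so finish while still gripping it there, pushed in and fully turned.

Things in the scene. Friction and masses are not known exactly. Their poses are not given: they have to be found in the camera images.
- tube_lamp: long tube lamp, loose, 0.12 kg, 126 mm tall, upright in a rack hole. Origin: centre of its cap's underside, z up to the dome. Brass cap 24 mm dia, z 0 to 30 mm, two lugs along +x and -x (7 mm wide, to 19 mm from the axis, z 3 to 11). Collar 52 mm dia, z 30 to 38, with two tabs right above the lugs (10 mm wide, to 33 mm from the axis, seen from above). A half turn makes no difference
- lamp_grip (a point): point on the tube lamp's axis 85 mm above its cap's underside, where to grip it: smooth round white body, 42 mm dia, from 38 to 116 mm above the cap's underside, gripped at any angle about the axis. Axes as the lamp's
- globe_lamp: the other lamp in the rack, loose, not to be moved: same cap, collar and tabs, but a round globe 56 mm dia and only 94 mm tall. Origin: centre of the underside of its cap, z up
- rack: grey fixed lamp rack, 95 x 215 mm, 45 mm high; two round holes of 42 mm at y = -55 and +55 mm, one lamp in each; a lamp's collar rests on the top, its cap hangs in the hole with the cap's underside 15 mm above the table. Origin: centre of its underside, y along its length
- fixture: fixed test fixture: aluminium plate 90 x 205 x 8 mm with the lamp holder at its origin (x, y = 0, underside of the plate) and the cleaner can at y = +120 mm (44 mm dia, in a black clip). The holder is a white round housing, 60 mm dia, 60 mm high, open at the top
- holder_mouth (a point): on the holder's axis at the top of its rim, 60 mm above the table, z up. Round opening of 28 mm with two entry notches along +x and -x, 11 mm wide, to 20 mm from the axis. The rim is 8 mm thick; once the lugs have passed below it the lamp can be turned and they are caught under it. The lamp's collar stays 5 mm or more above the rim
- plate_top (a point): top centre of the sprung brass plate in the holder, at rest 15 mm below the rim; the lamp's cap stands on it, the lugs between stops 10 mm apart. At first contact the lugs are still half in the notches; 4 mm more push brings them under the rim (push 5 to 9 mm, then turn)
- plunger (a joint): how far the brass plate is pushed down, m: 0 at rest, 0.010 at its stop; spring force 3 N at 0, 8 N at 0.010
- turner (a joint): how far the brass plate is turned clockwise seen from above, rad: 0 at rest (in line with the notches), 1.40 at its stop; it turns with the lugs after up to about 0.1 rad of play; a spring turns it back with 0.10 N m at 0 and 0.24 N m at the stop
- cap_top (a point): top centre of the white sprung cap on the cleaner can, 24 mm dia, 118 mm above the table, moves with the cap. Press it straight down from above
- spray_cap (a joint): how far the can's cap is pressed down, m: 0 at rest, 0.006 fully down; 2 N at 0, 6.3 N fully down; springs back

How it is judged:
By the outcome, as a careful person would: the job done as asked, in the order asked, and still so for the second after the job is handed in, while the arm keeps its last pose, push and grip.
It also fails if it takes over 64 s, if anything falls off the work surface, if the arm or the gripper's body presses on something with over 40 N, if the wrist force passes 120 N, or if a joint passes its speed limit or range.

## Working session

There is one attempt and no reset: what is moved stays moved. The work goes in short steps, each a Python script; the robot and the scene stay as the last script left them, time stands still between calls to the robot, and variables do not carry over. Pictures are saved under pics/ and viewed, and the job is handed in when it is done.

```bash
ls; mkdir -p pics; python3 - <<'E'
from workcell import *
import cv2
s=read_state(); print({k:s[k] for k in s})
for n in("side","top","wrist"):
    m=camera_model(n); print(n,m)
    p,d=capture(n); cv2.imwrite(f"pics/{n}0.png",p[:,:,::-1])
    import numpy as np; np.savez(f"pics/{n}0.npz",p=p,d=d)
E
```

```text
pics
{'time': 0.0, 'joint_pos': array([74.37016722, 26.83500007, -0.66563596, 91.88010465,  0.34298007,
       61.38517052, -3.2260999 ]), 'qvel': array([ 0.10047679,  0.07241072, -0.03399423, -0.04705424, -0.03898344,
       -0.02048474,  0.00289022]), 'joint_efforts': array([-7.64637480e-04, -5.20576572e+01, -1.25137117e-02, -2.43741703e+01,
       -5.64969471e-02,  1.72946567e-02,  1.80914813e-04]), 'tcp_pos': array([ 147.88111851, -632.41307283,  238.65752293]), 'eef_rot': array([-1.79901888e+02,  5.85838666e-03,  1.31624743e+01]), 'force': array([-0.49444661,  0.37081511, -0.55105329]), 'moment': array([ 0.01500402, -0.02901905, -0.00207293]), 'opening': 0.9995201237313923}
side {'intrinsics': array([[457.59145064,   0.        , 320.89719073],
       [  0.        , 457.59145064, 197.23230436],
       [  0.        ,   0.        ,   1.        ]]), 'xyz': array([ 522.55799674, -991.09820318,  629.50642144]), 'orientation': array([-117.90694626,   -0.71948405,    0.24455947])}
top {'intrinsics': array([[516.02537566,   0.        , 308.91040924],
       [  0.        , 516.02537566, 190.27357193],
       [  0.        ,   0.        ,   1.        ]]), 'xyz': array([ 422.8232702 ,   10.54070042, 1624.79193811]), 'orientation': array([-176.43052087,    1.01670534,  -89.41333309])}
wrist {'intrinsics': array([[317.55999052,   0.        , 318.42398371],
       [  0.        , 317.55999052, 203.18628807],
       [  0.        ,   0.        ,   1.        ]]), 'xyz': array([ 225.27090119, -614.89394305,  384.69286703]), 'orientation': array([ 1.63929349e+02,  1.11810458e-01, -7.67430092e+01])}
```

View pics/side0.png

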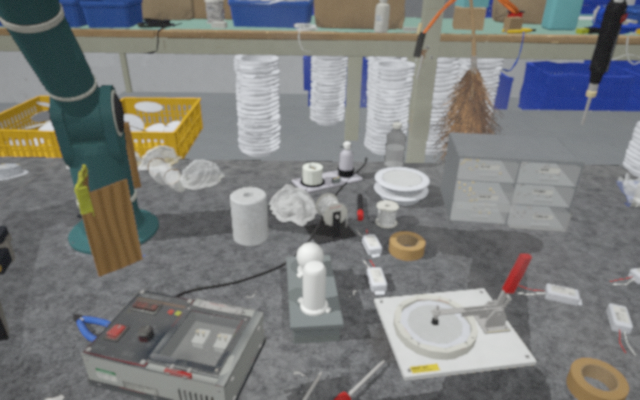

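View pics/top0.png

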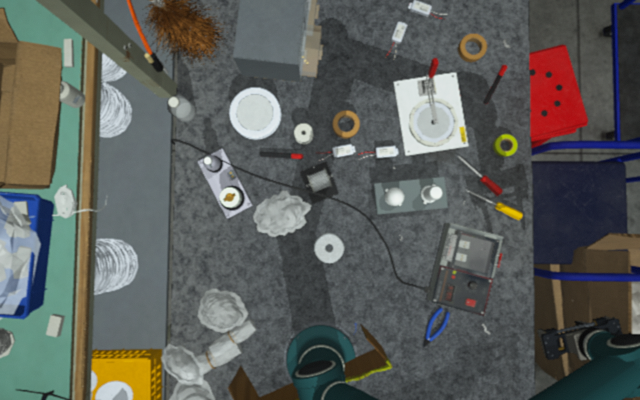

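View pics/wrist0.png

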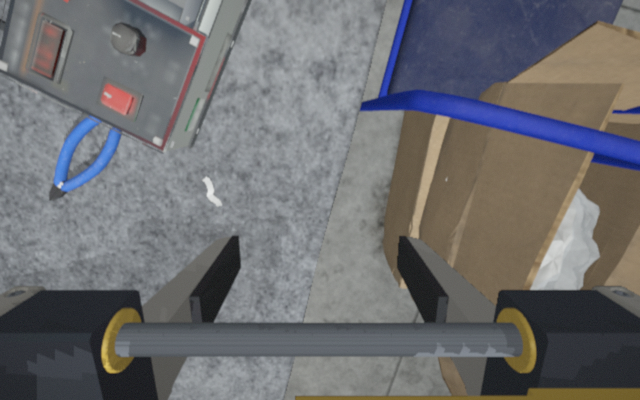

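Top view: holder near (230,197), can near (211,162), globe (395,197), tube lamp (432,192). I'll zoom in and compute the positions.

```bash
cat > h.py <<'E'
import numpy as np, cv2
from scipy.spatial.transform import Rotation as Ro
def rays(m,uv):
    uv=np.atleast_2d(np.asarray(uv,float)); K=m["intrinsics"]
    d=np.c_[(uv[:,0]-K[0,2])/K[0,0],(uv[:,1]-K[1,2])/K[1,1],np.ones(len(uv))]
    return d@Ro.from_euler('xyz',m["orientation"],degrees=True).as_matrix().T
def onplane(m,uv,z):
    r=rays(m,uv); o=np.asarray(m["xyz"]); return o+r*((z-o[2])/r[:,2])[:,None]
def cloud(m,d):
    v,u=np.mgrid[:d.shape[0],:d.shape[1]]
    r=rays(m,np.c_[u.ravel(),v.ravel()])
    return (np.asarray(m["xyz"])+r*d.ravel()[:,None]).reshape(*d.shape,3)
def proj(m,P):
    R=Ro.from_euler('xyz',m["orientation"],degrees=True).as_matrix()
    c=(np.atleast_2d(P)-m["xyz"])@R; q=c@m["intrinsics"].T; return q[:,:2]/q[:,2:]
E
python3 - <<'E'
from h import *
from workcell import camera_model
m=camera_model("top"); z=np.load("pics/top0.npz"); p,d=z["p"],z["d"]
def crop(x0,y0,w,h,f,n):cv2.imwrite(n,cv2.resize(p[y0:y0+h,x0:x0+w,::-1],None,fx=f,fy=f,interpolation=cv2.INTER_CUBIC))
crop(185,140,80,90,6,"pics/tf.png"); crop(365,165,90,60,8,"pics/tr.png")
print(onplane(m,[[230,197]],60),onplane(m,[[211,161]],118),onplane(m,[[395,197]],109),onplane(m,[[432,192]],141))
C=cloud(m,d)
for u,v in((230,197),(211,161),(395,197),(432,192),(200,260)): print(u,v,d[v,u],C[v,u])
E
```

```text
[[497.44856419 279.37481201  60.        ]] [[600.3355441  327.65394795 118.        ]] [[ 499.65586473 -214.28377782  109.        ]] [[ 513.38535583 -315.37950645  141.        ]]
230 197 1592.5194 [498.46717399 283.04430593  38.64112383]
211 161 1527.6425 [601.17306008 329.1501116  110.89084469]
395 197 1512.8115 [ 499.63320266 -214.21746498  109.44708865]
432 192 1483.6626 [ 513.58969309 -316.11488749  137.65208712]
200 260 1619.1716 [301.48121481 379.91663115   1.46039347]
```

View pics/tf.png

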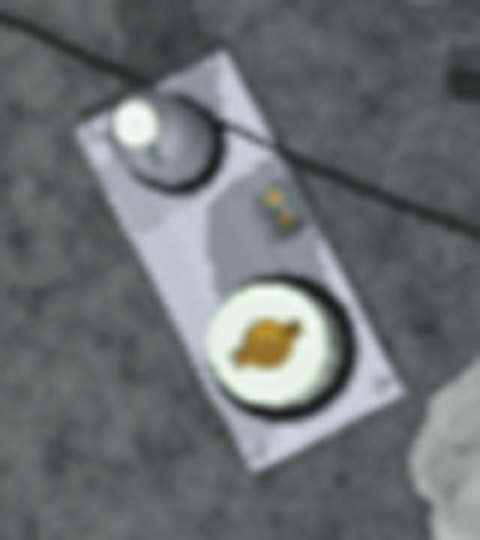

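View pics/tr.png

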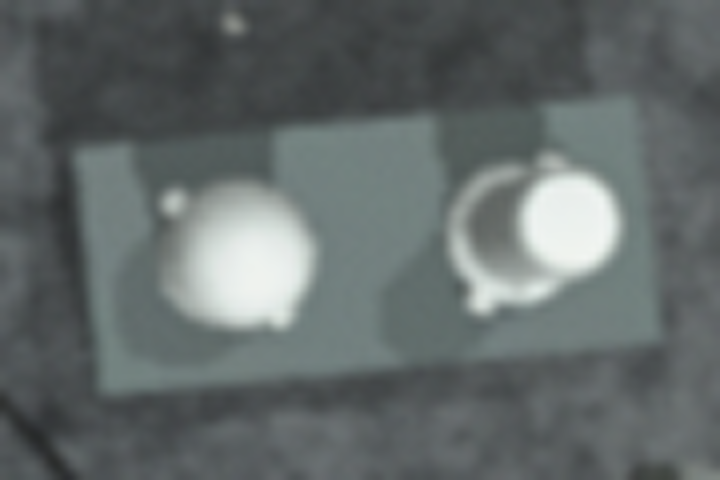

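```bash
python3 - <<'E'
from h import *
from workcell import camera_model,read_state,inverse_kinematics
m=camera_model("top"); z=np.load("pics/top0.npz"); d=z["d"]; C=cloud(m,d)
P=C[d>0]; 
print("rows x from 950 down, cols y 600..-600 step 100; max z")
for x in range(950,150,-50):
    print(x,[int(P[(abs(P[:,0]-x)<25)&(abs(P[:,1]-y)<25),2].max(initial=-1)) for y in range(650,-650,-50)])
w=camera_model("wrist"); print(onplane(w,[[320,200],[320,300]],0))
s=read_state(); T=Ro.from_euler('xyz',s["eef_rot"],degrees=True).as_matrix()
print("cam in tool",T.T@(w["xyz"]-s["tcp_pos"]),(T.T@rays(w,[[318.4,203.2]]).T).T)
E
```

```text
rows x from 950 down, cols y 600..-600 step 100; max z
950 [415, -1, 412, 282, 374, 356, 273, 147, 191, 192, 193, 192, 195, 120, 11, 9, 11, 9, 10, 10, 11, 10, 37, 39, 11, 13]
900 [416, 415, -1, 595, 536, 521, 263, 93, 193, 194, 193, 193, 193, 120, 11, 9, 11, 13, 12, 169, 168, 16, 10, 13, 25, 17]
850 [648, 428, 702, 704, 515, 512, 10, 11, 68, 68, 156, 194, 184, 105, 10, 8, 9, 13, 23, 147, 143, 20, 16, 23, 22, 9]
800 [643, 604, 577, -1, 154, 462, 10, 65, 71, 71, 69, 12, 11, 9, 10, 11, 8, 12, 17, 58, 58, 34, 15, 19, 16, 7]
750 [602, 601, 578, -1, 156, 157, 9, 67, 71, 71, 72, 10, 49, 9, 38, 39, 14, 10, 39, 36, 68, 36, 18, 10, 8, 9]
700 [602, 601, 576, 10, 17, 8, 7, 66, 69, 69, 68, 59, 64, 9, 38, 35, 11, 9, 34, 38, 34, 38, 20, 10, 30, 30]
650 [603, 601, 574, 0, 16, 17, 40, 15, 11, 21, 21, 25, 57, 11, 30, 30, 25, 30, 26, 34, 35, 26, 20, 10, 33, 35]
600 [602, 598, 570, -1, 12, 14, 125, 94, 16, 10, 10, 21, 60, 91, 10, 10, 9, 10, 11, 10, 10, 10, 18, 19, 10, 8]
550 [603, 598, 571, -1, 10, 9, 16, 56, 56, 11, 17, 14, 100, 105, 82, 9, 50, 98, 54, 141, 139, 11, 17, 29, 31, 7]
500 [606, 596, 569, -
[... 230 characters left out ...]
8, 8, 9, 8, 53, 65, 53, 28, 128, 127, 13, 18, 13, 9, 12, 88, 96, 99, 95, 83, 8]
350 [545, 495, 417, -1, 10, 9, 7, 8, 8, 9, 9, 8, 10, 128, 127, 8, 8, 12, 10, 10, 96, 97, 95, 97, 92, 11]
300 [537, 416, 418, -1, 10, 9, 9, 8, 9, 10, 11, 13, 9, 128, 125, 10, 10, 13, 11, 9, 96, 95, 98, 96, 86, 11]
250 [527, 417, 417, -1, 8, 9, 11, 10, 8, 8, 12, 11, 9, 9, 8, 11, 10, 7, 32, 42, 91, 90, 100, 98, 12, 10]
200 [498, 435, 416, -1, 7, 8, 54, 60, 44, 9, 10, 9, 9, 8, 9, 9, 10, 9, 8, 84, 90, 92, 93, 84, 601, 606]
[[ 121.74679309 -640.68634824    0.        ]
 [ -17.83901499 -673.77474849    0.        ]]
cam in tool [  79.33018069    0.28588638 -145.96113337] [[-2.76728337e-01  1.27921871e-05  9.60948196e-01]]
```

```bash
python3 - <<'E'
from workcell import *
import numpy as np
for pos in([497,282,330],[497,282,130],[510,-312,106],[603,333,150]):
    print(pos)
    for y in range(-180,180,30):
        q=inverse_kinematics(pos,[180,0,y]); print(y,None if q is None else np.round(q).astype(int))
E
```

```text
[497, 282, 330]
-180 [ 13  28 -63  94  26  74  36]
-150 [ 13  28 -63  94  26  74  66]
-120 [ 19  35 -75  94  34  78  89]
-90 [ 19  35 -75  94  34  78 119]
-60 [ 19  35 -75  94  34  78 149]
-30 [ -63   16   38   99  -10   69 -143]
0 [  13   28  -63   94   26   74 -144]
30 [   1   21  -43   95   15   71 -105]
60 [  9  24 -55  94  21  72 -80]
90 [ 10  25 -58  94  22  73 -52]
120 [ 13  27 -62  94  25  74 -24]
150 [ 18  34 -74  94  33  78  -1]
[497, 282, 130]
-180 [  8  41 -56 105  41  56  24]
-150 [ 12  46 -64 105  47  61  49]
-120 [ 17  56 -76 105  59  70  72]
-90 [ 17  56 -76 105  59  70 102]
-60 [ 17  56 -76 105  59  70 132]
-30 [ -52   28   25  109  -16   46 -139]
0 [   7   40  -55  105   40   56 -155]
30 [  -1   35  -42  106   30   51 -118]
60 [  0  35 -44 106  31  51 -88]
90 [  2  36 -46 106  32  52 -60]
120 [  2  37 -47 106  34  53 -31]
150 [  4  38 -50 106  36  54  -2]
[510, -312, 106]
-180 [ 56  37 -37 103  29  50  95]
-150 [ 76  61 -76 102  63  73 102]
-120 [ -20   59   77  108  -63   70 -131]
-90 [  19   31   12  106   -9   44 -144]
-60 [  24   31    5  105   -4   44 -118]
-30 [ 29  31  -1 105   1  44 -93]
0 [ 34  32  -7 105   5  44 -66]
30 [ 38  32 -13 104   9  45 -40]
60 [ 42  33 -18 104  14  45 -13]
90 [ 46  34 -24 104  18  46  13]
120 [ 50  35 -29 103  22  47  40]
150 [ 52  36 -32 103  25  48  68]
[603, 333, 150]
-180 [  5  52 -61  87  47  69  26]
-150 [  6  54 -64  87  50  71  54]
-120 [ 10  63 -77  87  62  80  79]
-90 [ 10  63 -77  87  62  80 109]
-60 [ 10  63 -77  87  62  80 139]
-30 [ -57   40   38   92  -28   58 -130]
0 [  -2   45  -47   88   35   63 -147]
30 [  -5   43  -41   88   31   61 -114]
60 [ -4  44 -44  88  33  62 -85]
90 [  2  49 -56  87  43  67 -62]
120 [  3  50 -58  87  45  68 -33]
150 [  4  51 -59  87  46  68  -3]
```

```bash
python3 - <<'E'
from h import *
from workcell import *
p=read_state()["tcp_pos"]; line_to([p[0],p[1],330],v=300)
q=np.array(read_state()["joint_pos"]); q[0]=-26; move_joints(q)
move_pose([563,278,340],[180,0,116])
s=read_state(); print(s["time"],s["joint_pos"].round(1),s["tcp_pos"],s["eef_rot"])
m=camera_model("wrist"); p,d=capture("wrist"); cv2.imwrite("pics/w1.png",p[:,:,::-1]); np.savez("pics/w1.npz",p=p,d=d,m=m)
print(proj(m,[[603,333,118],[497,282,60]]))
E
```

```text
4.3583 [-28.1  20.1  -1.8  88.3   0.6  71.5  -3.9] [561.97147714 279.36362269 340.87852772] [ 1.79930465e+02 -4.32306650e-02  1.16149921e+02]
[[369.34979075 154.81807175]
 [274.35049866 148.36028404]]
```

View pics/w1.png

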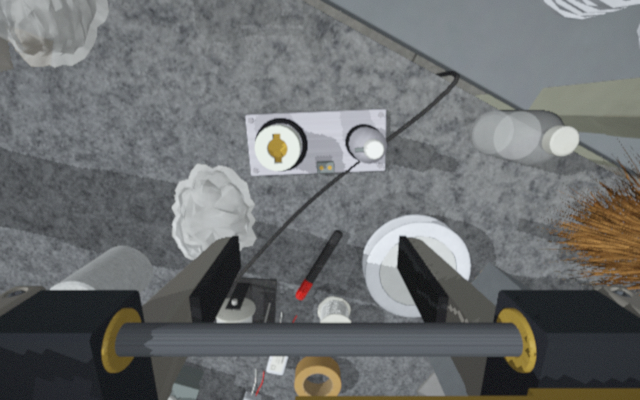

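The wrist view shows the holder mouth at about (278,148) and the white cap at about (374,149). I'll fit both by mask.

```bash
cat >> h.py <<'E'
def holder(p,m,near,win=70,save=None,zb=(45,60)):
    u0,v0=[int(round(x)) for x in near]
    hsv=cv2.cvtColor(p,cv2.COLOR_RGB2HSV)
    reg=np.zeros(p.shape[:2],np.uint8); cv2.circle(reg,(u0,v0),win,255,-1)
    brass=((hsv[...,1]>90)&(hsv[...,0]>8)&(hsv[...,0]<32)).astype(np.uint8)*255&reg
    white=((p.min(2)>205)).astype(np.uint8)*255&reg
    def big(mask,area=None):
        c,_=cv2.findContours(mask,cv2.RETR_EXTERNAL,cv2.CHAIN_APPROX_NONE)
        return max(c,key=cv2.contourArea)
    cw=big(white|brass); cb=big(brass)
    W=onplane(m,cv2.convexHull(cw)[:,0],60)[:,:2]; B=onplane(m,cb[:,0],60)[:,:2]
    cen,r=cv2.minEnclosingCircle(W.astype(np.float32))
    A=np.c_[W,np.ones(len(W))]; x=np.linalg.lstsq(A,(W**2).sum(1),rcond=None)[0]
    fc=x[:2]/2; fr=np.sqrt(x[2]+fc@fc)
    img=cv2.moments(brass,True)
    v,u=np.nonzero(brass); Q=onplane(m,np.c_[u,v],60)[:,:2]; c=Q.mean(0)
    w,V=np.linalg.eigh(np.cov((Q-c).T)); a=np.degrees(np.arctan2(V[1,1],V[0,1]))
    print("white enc",cen,r,"fit",fc,fr,"brass mean",c,"axis",a, "eig",w)
    (ec,es,ea)=cv2.minAreaRect(B.astype(np.float32)); print("brass rect",ec,es,ea)
    if save:
        o=p[:,:,::-1].copy(); cv2.drawContours(o,[cw],-1,(0,0,255),1); cv2.drawContours(o,[cb],-1,(255,0,0),1)
        s=int(win*1.1); cv2.imwrite(save,cv2.resize(o[max(0,v0-s):v0+s,max(0,u0-s):u0+s],None,fx=500/(2*s),fy=500/(2*s)))
    return fc,a
E
python3 - <<'E'
from h import *
z=np.load("pics/w1.npz",allow_pickle=True); p,m=z["p"],z["m"].item()
holder(p,m,(278,148),32,"pics/h1.png")
g=p.min(2); reg=np.zeros_like(g); reg[135:165,355:390]=1
mk=((g>225)*reg).astype(np.uint8); c=max(cv2.findContours(mk,0,1)[0],key=cv2.contourArea)
(cx,cy),r=cv2.minEnclosingCircle(c); print(cx,cy,r,onplane(m,[[cx,cy]],118),"expected px r",12/(487-118)*317)
# plate outline at z=8
mk=((g>150)).astype(np.uint8)*255; mk[:100]=0; mk[185:]=0; mk[:,:235]=0; mk[:,395:]=0
c=max(cv2.findContours(mk,0,1)[0],key=cv2.contourArea); R=cv2.minAreaRect(onplane(m,c[:,0],8)[:,:2].astype(np.float32)); print(R)
E
```

```text
white enc (496.0879821777344, 279.2888488769531) 34.95276641845703 fit [498.04177016 280.30632976] 31.573515939064453 brass mean [499.74326403 284.35503046] axis 120.14485652104516 eig [33.30348998 72.64115641]
brass rect (499.7992858886719, 284.0494689941406) (23.94426155090332, 33.2104377746582) 59.10335159301758
373.8953552246094 149.47674560546875 8.246652603149414 [[604.74427928 340.70237244 118.        ]] expected px r 10.308943089430896
((545.2584838867188, 308.44793701171875), (205.02078247070312, 90.35523986816406), 28.559158325195312)
```

View pics/h1.png

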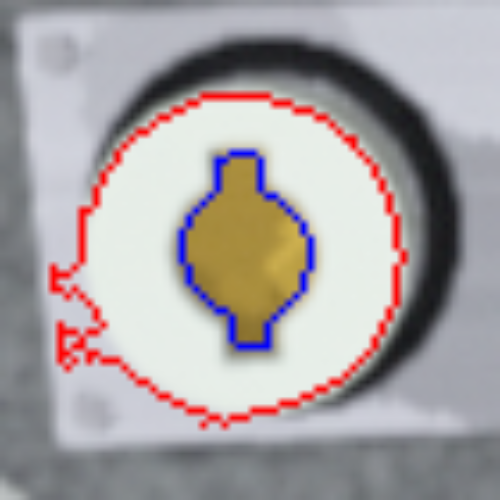

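Plate edge gives the fixture direction (28.6°), and the cap at (604.8,340) agrees with holder + 120 mm. Now pressing the cap.

```bash
python3 - <<'E'
from h import *
from workcell import *
X,Y=604.8,340.0
set_gripper(0.0)
move_pose([X,Y,190],[180,0,116])
s=read_state(); print(s["time"],s["tcp_pos"],s["eef_rot"],s["force"])
f0=s["force"][2]
line_to([X,Y,147],v=120)
pre=[]
for z in np.arange(145,124,-1.0):
    line_to([X,Y,z],v=25); s=read_state(); f=s["force"][2]-f0
    pre.append((z,round(s["tcp_pos"][2],2),round(f,2)))
    if f>16: break
print(*pre,sep="\n"); wait(0.3); s=read_state(); print(s["time"],s["tcp_pos"],s["force"])
E
```

```text
6.4667 [605.5100579  339.8387567  191.17129091] [1.79920894e+02 1.39646456e-02 1.15976741e+02] [ 0.31085518 -0.87394082  1.32126615]
(np.float64(145.0), np.float64(145.79), np.float64(-1.14))
(np.float64(144.0), np.float64(144.09), np.float64(-2.53))
(np.float64(143.0), np.float64(143.32), np.float64(1.26))
(np.float64(142.0), np.float64(142.23), np.float64(2.11))
(np.float64(141.0), np.float64(141.21), np.float64(1.88))
(np.float64(140.0), np.float64(140.15), np.float64(2.43))
(np.float64(139.0), np.float64(139.16), np.float64(3.38))
(np.float64(138.0), np.float64(138.29), np.float64(3.71))
(np.float64(137.0), np.float64(137.47), np.float64(4.5))
(np.float64(136.0), np.float64(137.44), np.float64(9.46))
(np.float64(135.0), np.float64(137.34), np.float64(13.51))
(np.float64(134.0), np.float64(137.29), np.float64(18.48))
10.275 [605.02769711 340.15230372 137.30162128] [-6.24995905 -3.61510993 20.4089585 ]
```

Cap bottomed at 6 mm (force jumped at tcp z 137.4). Release it and look straight down at the holder.

```bash
python3 - <<'E'
from h import *
from workcell import *
line_to([604.8,340,200],v=150)
a=np.radians(116); H=np.array([499.5,282.5])
P=H-79*np.array([np.cos(a),np.sin(a)])
line_to([P[0],P[1],200],v=250); wait(0.3)
s=read_state(); print(s["time"],s["tcp_pos"],s["eef_rot"],s["force"])
m=camera_model("wrist"); p,d=capture("wrist"); cv2.imwrite("pics/w2.png",p[:,:,::-1]); np.savez("pics/w2.npz",p=p,d=d,m=m)
n=proj(m,[[*H,60]])[0]; print(n)
holder(p,m,n,46,"pics/h2.png")
C=cloud(m,d); g=proj(m,[[604.8,340,118]])[0].round().astype(int); print(g,C[g[1],g[0]])
E
```

```text
11.9 [534.2187815  212.50963886 199.63768738] [-1.79984429e+02 -1.55197089e-02  1.16075678e+02] [ 0.00536453 -0.66970343  0.44997829]
[316.66117771 111.26500023]
white enc (500.15338134765625, 283.7687683105469) 29.44538116455078 fit [500.15338613 283.60986547] 28.962702695767675 brass mean [499.59816151 283.8946599 ] axis 118.50765657939941 eig [36.2724357  79.57942557]
brass rect (499.5714416503906, 283.7945251464844) (35.963714599609375, 25.63257598876953) 89.26095581054688
[491 103] [603.72498708 339.59041179 119.56929171]
```

View pics/w2.png

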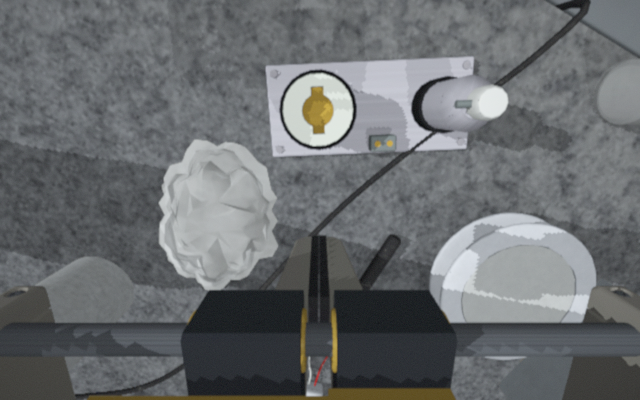

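View pics/h2.png

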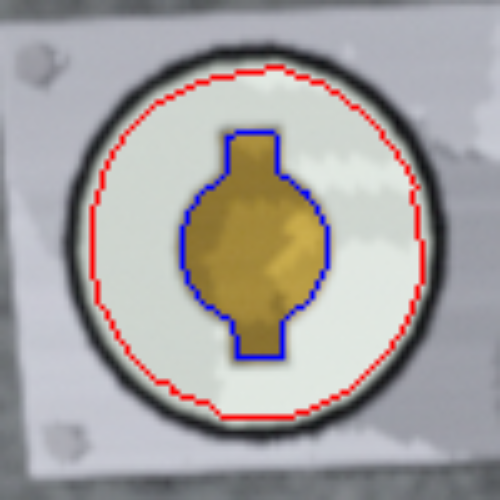

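The cap is back up (depth 119.6 mm), the holder axis is at about (500.0, 283.7), and the notches lie at 118.5°. Now on to the lamp rack.

```bash
python3 - <<'E'
from h import *
from workcell import *
mt=camera_model("top"); L=onplane(mt,[[429.75,194]],53)[0,:2]; tabs=onplane(mt,[[365+553/8,165+160/8],[365+482/8,165+302/8]],53)
dv=tabs[1]-tabs[0]; print(L,np.degrees(np.arctan2(dv[1],dv[0])))
p=read_state()["tcp_pos"]; line_to([p[0],p[1],340],v=300)
q=np.array(read_state()["joint_pos"]); q[0]=32; q[6]-=0; move_joints(q)
psi=60; a=np.radians(psi); P=L-79*np.array([np.cos(a),np.sin(a)])
move_pose([P[0],P[1],340],[180,0,psi]); set_gripper(1.0)
s=read_state(); print(s["time"],s["joint_pos"].round(1),s["tcp_pos"],s["eef_rot"])
m=camera_model("wrist"); p,d=capture("wrist"); cv2.imwrite("pics/w3.png",p[:,:,::-1]); np.savez("pics/w3.npz",p=p,d=d,m=m)
print(proj(m,[[*L,53],[*L,141]]))
E
```

```text
[ 512.60605585 -327.87313441] 153.47292292950485
16.275 [36.4 19.   0.6 90.  -0.2 71.   7. ] [ 473.11590396 -396.28543698  340.00167343] [ 1.79999956e+02 -8.64368182e-04  5.99995968e+01]
[[317.69912422 111.64441018]
 [317.49112853 111.59383497]]
```

View pics/w3.png

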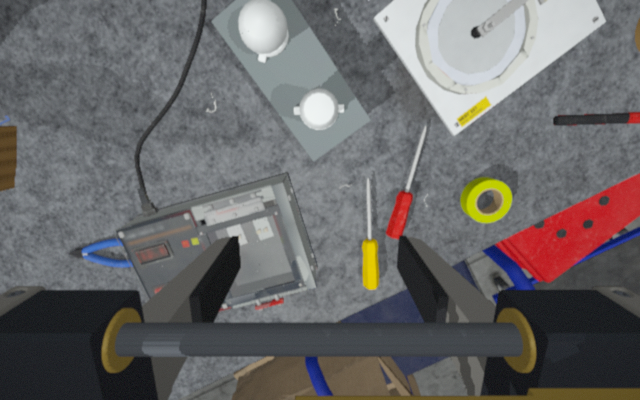

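The lamp is at (319,109), with tabs at about (297,111) and (341,107). Refining by mask.

```bash
python3 - <<'E'
from h import *
z=np.load("pics/w3.npz",allow_pickle=True); p,m=z["p"],z["m"].item()
hsv=cv2.cvtColor(p,cv2.COLOR_RGB2HSV)
print(p[109,300:345:3].tolist())
g=p.min(2); mk=((g>165)).astype(np.uint8)*255; r=np.zeros_like(mk); cv2.circle(r,(319,109),34,255,-1); mk&=r
c=max(cv2.findContours(mk,0,1)[0],key=cv2.contourArea)
v,u=np.nonzero(cv2.drawContours(np.zeros_like(mk),[c],-1,255,-1))
Q=onplane(m,np.c_[u,v],53)[:,:2]; (cx,cy),rr=cv2.minEnclosingCircle(Q.astype(np.float32)); print("enclosing",cx,cy,rr)
mean=Q.mean(0); w,V=np.linalg.eigh(np.cov((Q-mean).T)); print("mean",mean,"axis",np.degrees(np.arctan2(V[1,1],V[0,1])),w)
D=Q-[cx,cy]; rad=np.hypot(*D.T); T=rad>28.5; ang=np.degrees(np.arctan2(D[T,1],D[T,0]))
ph=np.exp(2j*np.radians(ang)).mean(); print("tab axis",np.degrees(np.angle(ph))/2,T.sum())
for s in(0,1):
    k=((np.cos(np.radians(ang-np.degrees(np.angle(ph))/2))>0)==s); print(Q[T][k].mean(0),k.sum())
bd=(g>225)&(r>0); cc=max(cv2.findContours(bd.astype(np.uint8),0,1)[0],key=cv2.contourArea); (a,b),q=cv2.minEnclosingCircle(cc); print("dome",a,b,q,onplane(m,[[a,b]],131))
o=p[:,:,::-1].copy(); cv2.drawContours(o,[c],-1,(0,0,255),1); cv2.drawContours(o,[cc],-1,(255,0,0),1); cv2.imwrite("pics/l3.png",cv2.resize(o[65:155,275:365],None,fx=6,fy=6))
E
```

```text
[[194, 198, 198], [220, 225, 224], [238, 243, 242], [238, 243, 242], [238, 243, 242], [238, 242, 242], [237, 242, 241], [237, 241, 240], [236, 240, 240], [235, 239, 238], [233, 238, 237], [225, 230, 230], [156, 161, 160], [195, 199, 199], [216, 221, 220]]
enclosing 509.4464416503906 -324.9233703613281 28.275785446166992
mean [ 512.14338286 -325.46232994] axis 153.87797410459467 [149.33460805 166.79990336]
tab axis nan 0
[nan nan] 0
[nan nan] 0
dome 317.8580322265625 108.63580322265625 15.512887954711914 [[ 514.44381839 -325.40917528  131.        ]]<stdin>:11: RuntimeWarning: Mean of empty slice.
  ret = ret.dtype.type(ret / rcount)
<stdin>:13: RuntimeWarning: Mean of empty slice.
  ret = um.true_divide(
```

View pics/l3.png

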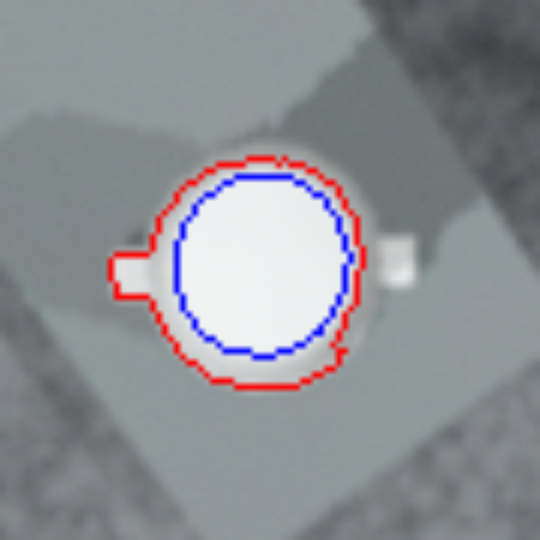

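```bash
python3 - <<'E'
from h import *
z=np.load("pics/w3.npz",allow_pickle=True); p,m=z["p"],z["m"].item()
# right tab centroid by local threshold
g=p.min(2).astype(int)
hsv=cv2.cvtColor(p,cv2.COLOR_RGB2HSV)
s=hsv[...,1]; 
f=lambda x,y:[275+(x-2.5)/6,65+(y-2.5)/6]
def cen(box,th):
    x0,x1,y0,y1=box; w=np.clip(g[y0:y1,x0:x1]-th,0,None); v,u=np.mgrid[y0:y1,x0:x1]; return [(w*u).sum()/w.sum(),(w*v).sum()/w.sum()]
l=cen((290,300,106,116),165); r=cen((338,347,103,116),165); print(l,r)
T=onplane(m,[l,r],53)[:,:2]; d=T[1]-T[0]; print(T,"len",np.hypot(*d),"mid",T.mean(0),"ang",np.degrees(np.arctan2(d[1],d[0])))
E_=onplane(m,[f(109,275),f(417,264)],53)[:,:2]; d=E_[1]-E_[0]; print("ends",np.hypot(*d),E_.mean(0),np.degrees(np.arctan2(d[1],d[0])))
print("fingerpads seam check", proj(m,[[0,0,0]])*0)
E
```

```text
[np.float64(296.4743531547889), np.float64(110.43713118474807)] [np.float64(340.89259007477904), np.float64(108.70428280081578)]
[[ 489.2848193  -312.70829792]
 [ 540.72215769 -339.78547222]] len 58.128935557094984 mid [ 515.0034885  -326.24688507] ang -27.762806642577512
ends 67.16757377129612 [ 514.7409918  -325.99370508] -27.94395507641544
fingerpads seam check [[-0.  0.]]
```

Lamp axis is (514.7,−326.0) and its tab axis 152.2°. Gripping at yaw 60 puts insertion at yaw 206.3, since notches are at 118.5.

```bash
python3 - <<'E'
from h import *
from workcell import *
X,Y=514.7,-326.0
line_to([X,Y,200],rot=[180,0,60],v=300)
line_to([X,Y,106],v=120)
s=read_state(); print(s["time"],s["tcp_pos"],s["eef_rot"],s["force"])
set_gripper(0.0)
s=read_state(); print(s["time"],s["tcp_pos"],s["opening"],s["force"],s["moment"])
line_to([X,Y,125],v=60); line_to([X,Y,240],v=200)
s=read_state(); print(s["time"],s["joint_pos"].round(1),s["tcp_pos"],s["opening"],s["force"])
m=camera_model("side"); p,d=capture("side"); 
c=proj(m,[[X,Y,200]])[0].astype(int); print(c)
cv2.imwrite("pics/s4.png",cv2.resize(p[max(0,c[1]-100):c[1]+100,c[0]-100:c[0]+100,::-1],None,fx=3,fy=3))
E
```

```text
17.95 [ 515.23971548 -326.46487497  106.85922978] [1.79907601e+02 1.23502474e-03 5.99902134e+01] [ 0.2915681  -0.16547667 -0.42125449]
18.7583 [ 514.66434386 -325.95731499  105.98979602] 0.45355855539990453 [-0.03046552  0.19340657  0.46451537] [ 0.01244521 -0.01849048  0.01124122]
19.95 [30.3 22.9 -1.4 97.9  0.6 59.3 -1.3] [ 513.95779976 -325.54328642  238.72149751] 0.45176427413853104 [-0.87526703  0.46803919 -2.67237064]
[314 236]
```

View pics/s4.png

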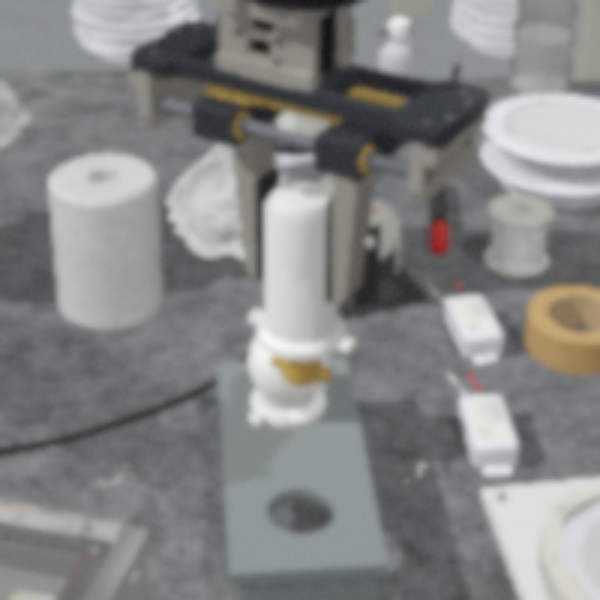

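Lamp is gripped and upright, and the globe lamp is still in the rack. Next I'll look at the holder again from the insertion yaw.

```bash
python3 - <<'E'
from h import *
from workcell import *
line_to([514.7,-326,300],v=250)
q=np.array(read_state()["joint_pos"]); q[0]=-28; q[6]=83; move_joints(q)
psi=206.3; a=np.radians(psi); H=np.array([500,283.7]); P=H-79*np.array([np.cos(a),np.sin(a)])
move_pose([P[0],P[1],255],[180,0,psi-360]); wait(0.3)
s=read_state(); print(s["time"],s["joint_pos"].round(1),s["tcp_pos"],s["eef_rot"],s["opening"],s["force"])
m=camera_model("wrist"); p,d=capture("wrist"); cv2.imwrite("pics/w5.png",p[:,:,::-1]); np.savez("pics/w5.npz",p=p,d=d,m=m)
n=proj(m,[[*H,60]])[0]; print(n)
holder(p,m,n,38,"pics/h5.png")
E
```

```text
23.2083 [-30.3  26.3  -2.4  90.3   1.2  63.3  83.2] [571.42014163 317.8128619  256.21218857] [-1.79985963e+02  1.02413804e-01 -1.53790753e+02] 0.4529671366520854 [-0.07206537  0.54168876 -2.38365219]
[319.76719701 109.26614736]
white enc (499.7486267089844, 283.6812744140625) 29.508689880371094 fit [499.65233149 283.5946346 ] 29.247359633685488 brass mean [499.57974523 283.66230871] axis 119.2295104976913 eig [34.2933304 79.8343162]
brass rect (499.7696838378906, 283.6059875488281) (35.29055404663086, 25.025014877319336) 88.99452209472656
```

View pics/w5.png

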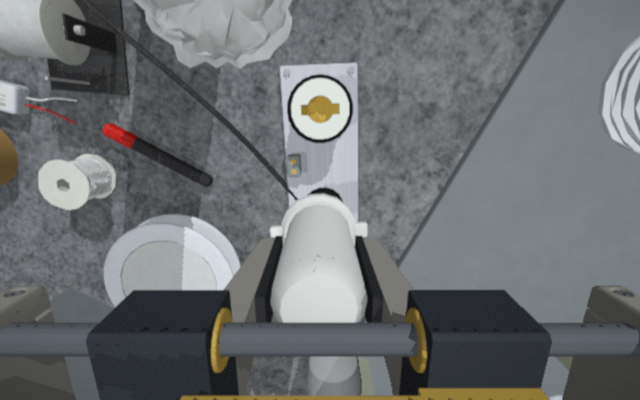

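View pics/h5.png

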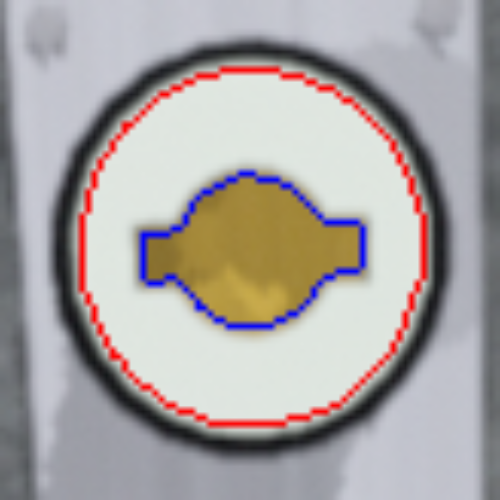

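```bash
python3 - <<'E'
from h import *
z=np.load("pics/w5.npz",allow_pickle=True); p=z["p"]
cv2.imwrite("pics/c5.png",cv2.resize(p[180:260,260:380,::-1],None,fx=6,fy=6,interpolation=cv2.INTER_CUBIC))
E
```

```text
(no output)
```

View pics/c5.png

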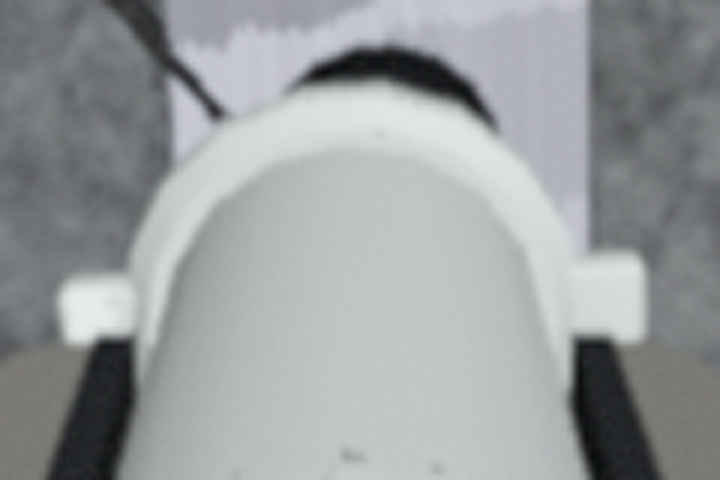

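```bash
python3 - <<'E'
from h import *
z=np.load("pics/w5.npz",allow_pickle=True); m=z["m"].item()
f=lambda x,y:[260+(x-2.5)/6,180+(y-2.5)/6]
tcp=np.array([571.42,317.81,256.21]); T=Ro.from_euler('xyz',[180,0,-153.79],degrees=True).as_matrix()
zt=tcp[2]-6-85+38
Q=(onplane(m,[f(59,283),f(646,254),f(59,343),f(646,341)],zt)-tcp)@T   # tool frame
print(Q.round(2)); t=Q[1]-Q[0]; print("tool-frame ang",np.degrees(np.arctan2(t[0],t[1])),"len",np.hypot(*t[:2]),"mid",Q[:2].mean(0))
W=Q@T.T; t=W[1]-W[0]; print("world ang",np.degrees(np.arctan2(t[1],t[0])))
E
```

```text
[[  3.27 -32.99  53.  ]
 [  6.78  32.03  53.  ]
 [ -3.89 -33.28  53.  ]
 [ -3.54  32.49  53.  ]]
tool-frame ang 3.0945559574943 len 65.11507642066508 mid [ 5.02601372 -0.47667641 53.        ]
world ang 119.30455595749432
```

Lamp tabs are at about 119° and the lamp is centred in the gripper, so it lines up with the notches. Inserting with force monitoring.

```bash
python3 - <<'E'
from h import *
from workcell import *
X,Y=499.8,283.7; R=[180,0,-153.7]
line_to([X,Y,255],rot=R,v=200); line_to([X,Y,162],v=120); wait(0.2)
s=read_state(); print(s["time"],s["tcp_pos"],s["eef_rot"],s["force"]); f0=s["force"].copy()
out=[]
for z in np.arange(158,127.9,-2):
    line_to([X,Y,z],v=25); s=read_state(); f=s["force"]-f0
    out.append((z,*(s["tcp_pos"]-[X,Y,0]).round(1),*f.round(1)))
    if f[2]>15 or (z>138 and f[2]>8) or max(abs(f[:2]))>15: print("STOP"); break
for o in out: print(*map(float,o))
print(s["time"],s["joint_pos"].round(1),s["opening"],s["moment"])
E
```

```text
24.9333 [500.2353394  283.95632955 162.84154531] [ 1.79992225e+02  9.00186395e-02 -1.53702330e+02] [-0.71679727  0.35055761 -1.78465869]
158.0 -0.2 -0.1 157.8 0.7 -0.3 0.7
156.0 -0.1 -0.1 155.8 0.8 -0.7 0.0
154.0 -0.1 -0.1 153.8 1.0 -0.1 -0.9
152.0 -0.1 -0.1 151.8 1.1 0.8 0.8
150.0 -0.1 -0.1 149.8 1.1 -0.2 0.6
148.0 -0.1 -0.0 147.8 0.8 -0.1 0.6
146.0 -0.1 -0.1 145.8 0.2 -0.4 -0.2
144.0 -0.1 -0.1 143.8 1.0 -0.2 0.5
142.0 -0.1 -0.1 141.8 -0.1 -1.2 -0.9
140.0 -0.1 -0.1 139.8 0.9 -0.2 -0.1
138.0 -0.1 -0.1 137.8 1.3 -0.0 0.1
136.0 -0.0 -0.0 136.0 0.8 -0.5 -0.1
134.0 0.1 0.1 134.2 0.2 -0.8 3.9
132.0 0.1 0.1 132.1 0.2 -1.3 4.2
130.0 0.1 0.0 130.1 -0.9 -0.3 4.8
128.0 0.1 0.1 128.1 -0.7 -1.2 5.3
28.9917 [-30.5  27.6  -3.  107.5   2.   45.   81.7] 0.4512543819865793 [-0.13135272  0.21089651 -0.01209692]
```

Inserted cleanly: plate contact near tcp z 136, now pushed about 7–8 mm. Next is the clockwise twist.

```bash
python3 - <<'E'
from h import *
from workcell import *
X,Y=499.8,283.7; y0=-153.7
s=read_state(); print(s["time"])
for a in [3,8,16,24,32,40,48,56,64,70,74]:
    y=y0-a; y=(y+180)%360-180
    line_to([X,Y,128],rot=[180,0,y]); s=read_state()
    print(a,round(s["time"],2),((s["eef_rot"][2]-y0+180)%360-180).round(2),(s["tcp_pos"]-[X,Y,0]).round(1),s["force"].round(1),s["moment"].round(3))
    if abs(s["moment"][2])>0.6 or max(abs(s["force"]))>20: print("STOP");break
print(s["joint_pos"].round(1),s["opening"])
E
```

```text
28.9917
3 29.24 -2.92 [ -0.2   0.  128. ] [-1.7 -0.6  4.4] [-0.171  0.367 -0.004]
8 29.49 -7.8 [ -0.7  -0.  127.8] [-3.8  0.1  6. ] [-0.256  0.84   0.114]
16 29.78 -15.71 [ -0.6  -0.  127.8] [-4.8 -1.2  5.1] [-0.238  0.983  0.125]
24 30.07 -23.68 [-6.000e-01 -1.000e-01  1.278e+02] [-4.6 -0.4  4.7] [-0.325  1.097  0.135]
32 30.37 -31.67 [-5.000e-01 -1.000e-01  1.278e+02] [-3.8 -1.8  5.5] [-0.417  1.234  0.116]
40 30.66 -39.7 [-5.000e-01 -1.000e-01  1.278e+02] [-4.9 -1.1  4.4] [-0.351  1.347  0.147]
48 30.95 -47.7 [ -0.5  -0.2 127.8] [-5.4 -1.8  3.9] [-0.421  1.3    0.199]
56 31.24 -55.69 [-6.000e-01 -1.000e-01  1.278e+02] [-5.3 -1.9  4.9] [-0.378  1.364  0.219]
64 31.53 -63.69 [-6.000e-01 -1.000e-01  1.278e+02] [-5.9 -1.7  4.2] [-0.399  1.381  0.2  ]
70 31.79 -69.68 [-6.000e-01 -1.000e-01  1.277e+02] [-4.7 -0.5  4.8] [-0.381  1.386  0.27 ]
74 32.04 -73.68 [-6.000e-01 -1.000e-01  1.277e+02] [-4.8 -1.3  4.7] [-0.431  1.432  0.205]
[-44.4  27.8  14.7 108.5  -9.6  45.   18.1] 0.45285039787647935
```

```bash
python3 - <<'E'
from h import *
from workcell import *
X,Y=499.8,283.7; y0=-153.7
for a in np.arange(76,101,1.5):
    y=(y0-a+180)%360-180
    line_to([X,Y,128],rot=[180,0,y]); wait(0.1)
    mz=[];
    for _ in range(4): s=read_state(); mz.append(s["moment"][2]); wait(0.02)
    print(a,round(s["time"],2),((s["eef_rot"][2]-y0+180)%360-180).round(2),(s["tcp_pos"]-[X,Y,0]).round(1),s["force"].round(1),s["moment"].round(3)[:2],np.mean(mz).round(3))
    if np.mean(mz)>0.42: print("STOP");break
m=camera_model("top"); p,d=capture("top"); np.savez("pics/t6.npz",p=p); c=proj(m,[[X,Y,80]])[0].astype(int)
cv2.imwrite("pics/t6.png",cv2.resize(p[c[1]-50:c[1]+50,c[0]-50:c[0]+50,::-1],None,fx=5,fy=5))
m=camera_model("side"); p,d=capture("side"); c=proj(m,[[X,Y,80]])[0].astype(int)
cv2.imwrite("pics/s6.png",cv2.resize(p[c[1]-60:c[1]+60,c[0]-60:c[0]+60,::-1],None,fx=5,fy=5))
m=camera_model("wrist"); p,d=capture("wrist"); cv2.imwrite("pics/w6.png",p[:,:,::-1]); np.savez("pics/w6.npz",p=p,d=d,m=m)
print(s["joint_pos"].round(1),s["opening"])
E
```

```text
76.0 32.44 -75.66 [-6.000e-01 -1.000e-01  1.278e+02] [-4.9 -0.7  4.6] [-0.39  1.39] 0.205
77.5 32.86 -77.17 [-6.000e-01 -1.000e-01  1.278e+02] [-5.1 -1.   4.3] [-0.294  1.419] 0.247
79.0 33.27 -78.66 [-6.000e-01 -1.000e-01  1.278e+02] [-5.7 -1.6  4.3] [-0.394  1.404] 0.227
80.5 33.69 -80.16 [-7.000e-01 -1.000e-01  1.277e+02] [-6.  -0.9  5.1] [-0.387  1.389] 0.209
82.0 34.11 -81.66 [-6.000e-01 -1.000e-01  1.278e+02] [-5.1 -1.   5.4] [-0.381  1.4  ] 0.242
83.5 34.52 -83.16 [-7.000e-01 -1.000e-01  1.278e+02] [-6.  -0.6  4.6] [-0.376  1.495] 0.202
85.0 34.94 -84.66 [-6.000e-01 -1.000e-01  1.278e+02] [-4.9 -1.6  4.4] [-0.371  1.383] 0.204
86.5 35.36 -86.16 [-7.000e-01 -1.000e-01  1.278e+02] [-4.3 -0.8  4.5] [-0.345  1.485] 0.258
88.0 35.77 -87.65 [-7.000e-01 -1.000e-01  1.277e+02] [-4.  -0.3  4.1] [-0.316  1.395] 0.315
89.5 36.19 -89.09 [ -0.7  -0.  127.8] [-5.4 -0.9  4.2] [-0.313  1.417] 0.52
STOP
[-47.4  28.1  18.5 108.6 -12.1  45.2   4.9] 0.45684097865782836
```

View pics/w6.png

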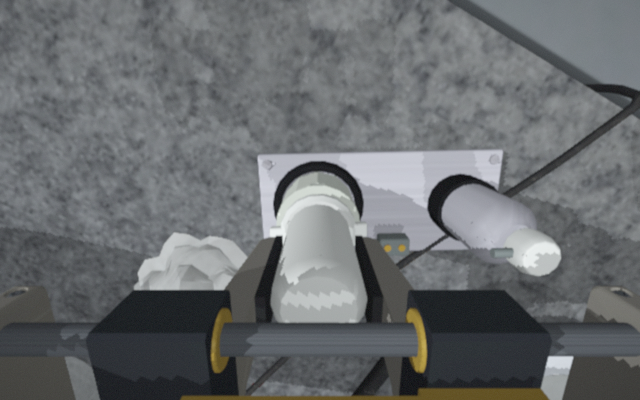

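View pics/s6.png

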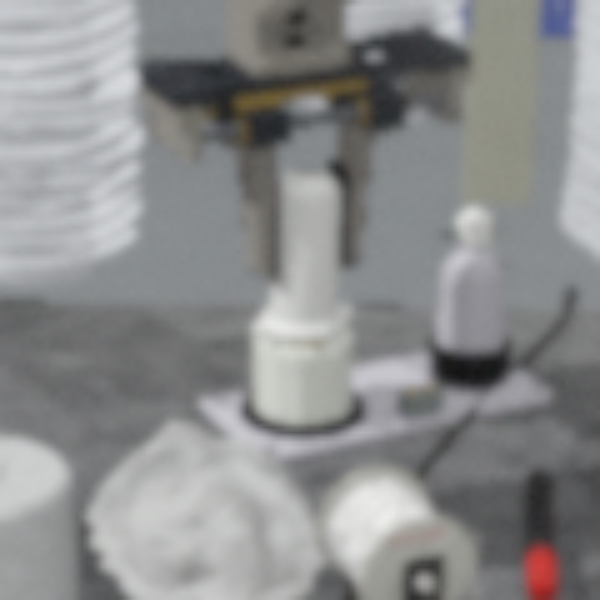

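Torque rose sharply at ~88°, so the stop is reached. I'll check for slip and that it holds.

```bash
python3 - <<'E'
from h import *
from workcell import *
for i in range(4):
    wait(0.3); s=read_state(); print(round(s["time"],2),s["tcp_pos"].round(2),s["eef_rot"].round(2),s["force"].round(1),s["moment"].round(3),s["opening"])
p,_=capture("wrist")
cv2.imwrite("pics/c7.png",cv2.resize(p[180:260,260:380,::-1],None,fx=6,fy=6,interpolation=cv2.INTER_CUBIC))
E
```

```text
36.66 [499.11 283.7  127.74] [-1.7991e+02  1.0000e-02  1.1721e+02] [-4.2 -1.5  4.5] [-0.371  1.432  0.558] 0.45051891686364776
36.96 [499.1  283.7  127.74] [-1.7991e+02  1.0000e-02  1.1721e+02] [-6.2 -1.2  3.5] [-0.341  1.419  0.567] 0.44929253088711596
37.26 [499.12 283.67 127.77] [-1.7991e+02  1.0000e-02  1.1721e+02] [-5.1 -1.   4.6] [-0.33   1.407  0.46 ] 0.4498034783829205
37.56 [499.12 283.72 127.74] [-1.7991e+02  1.0000e-02  1.1721e+02] [-5.4 -1.7  5.1] [-0.338  1.455  0.483] 0.4521480011060066
```

View pics/c7.png

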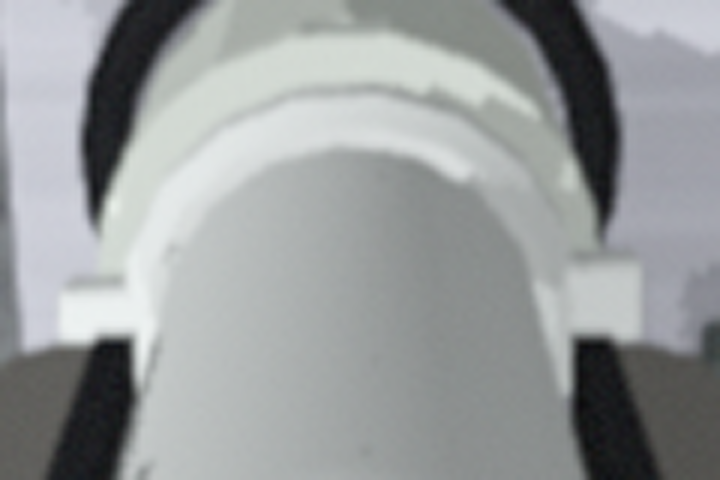

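The tabs sit at the same angle in the gripper as before the twist, so the lamp hasn't slipped. Torque holds at about 0.5 N·m against the stop. Handing in.

```bash
python3 -c "
from workcell import *
close_job()"
```

```text
the job is handed in; nothing more can be done
```

The long tube lamp is in the holder, pushed in and turned clockwise to its stop. The arm was still gripping it there when I handed the job in, at about 37.6 s.

- **Cleaner cap:** I pressed it first, with the closed fingertips. It travelled 6 mm, then the force jumped to about 20 N, so it was fully down. A depth reading after release put the cap top at about 119.6 mm, so it sprang back.
- **Insertion:** I gripped the tube lamp at yaw 60° and left the globe lamp in the rack. The lugs passed the notches without side force, the cap met the brass plate at TCP height of about 136 mm, and I pushed on to 128 mm, about 8 mm of push. The spring force read 4–5 N, a bit below the 7 N expected at that depth.
- **Twist:** I turned the lamp 89° clockwise, including play. Torque stayed around 0.2–0.25 N·m, then rose sharply to about 0.5 N·m past 88°, which is the stop.
- **Last check:** Over the next 1.2 s the pose and torque held. A wrist picture showed the lamp's tabs at the same angle in the gripper as before the twist, so it had not slipped.
- **Side load:** A steady side force of about 5 N remained on the tool during and after the twist, with a 0.7 mm offset in x. No other check failed.

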